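# Balance, close, latch and start a bench centrifuge

### The job

Get the small centrifuge running: take from the bin the pot of the same size as the one already in the rotor, and lower it (don't drop it) upright to the bottom of the empty pocket straight opposite, so that the rotor is balanced. Then shut the lid fully, swing the steel latch over until it lies flat on the shut lid, and only then press the start button fully down and let it go. Leave the other pots, the tube rack and the amber jar where they stand.

Things in the scene. Friction and masses are not known exactly. Their poses are not given: they have to be found in the camera images.
- centrifuge: Small white bench centrifuge, fixed, 330 x 230 x 120 high. Origin on the table under the centre of the round chamber; z up, +x (to 140) towards the lid's hinge, -x (to -190) towards the front, where a strip (x -190 to -135) is only 100 high, with a dark blue panel on its front face. Chamber 190 in diameter, floor at z = 30, flat rim at z = 120.
- rotor (a joint): Angle (rad) of the black rotor about the chamber's vertical axis, counter-clockwise; stiff, starts anywhere. Disc of 152 diameter with a steel hub (28 diameter, top at z = 73 over the table) and four round cup-like pockets 90 degrees apart, centres 45 from the axis, 47 inside, 53 outside, floor at z = 48, mouth at z = 78. One holds a fixed pot, three are empty.
- pocket (a point): Centre of the inner floor (z = 48 over the table) of the empty pocket straight across the axis from the loaded one; turns with the rotor.
- loaded_top (a point): Centre of the top of the pot already in the rotor: 34 diameter, 62 tall, top at z = 110 over the table; part of the rotor.
- lid (a joint): Lid angle (rad): 0 shut, 1.57 upright, up to 1.95 leaning back beyond the hinge. Flat white plate 225 (from hinge to free edge) x 210 wide x 8 thick with a grey disc on its inner side; a stiff hinge holds it at any angle; no handle, it is pushed over and down from behind. Shut, its upper face is at z = 128.5.
- lid_hinge (a point): Middle of the lid's hinge line, 120 in the centrifuge's +x from its origin, at z = 120; the hinge line runs along the centrifuge's y. Turns with the lid: its -x axis runs from the hinge to the free edge.
- lid_edge (a point): Middle of the lid's free edge on its outer (upper when shut) face, 225 from the hinge.
- latch (a joint): Latch angle (rad): 0 swung over, flat on the shut lid; 1.57 upright; more leans out to the front. A bare steel plate 55 long x 46 wide x 8 thick, hinged at the front of the rim; friction holds it at any angle; it is pushed over from the front.
- latch_hinge (a point): Middle of the latch's hinge line: at (-125, -45) in the centrifuge's own x, y, at z = 133.5; the line runs along the centrifuge's y. Turns with the latch: its x axis runs from hinge to tip.
- latch_tip (a point): Middle of the latch's free end (mid-thickness), 55 from its hinge.
- start (a joint): Press of the start button (m): 0 up, 0.006 fully down; about 5 N; springs back.
- start_top (a point): Top centre of the white start button, 28 diameter in a grey round housing, at (-164, 60) in the centrifuge's own x, y on the low front strip; its top is at z = 122. Presses straight down.
- bin: Grey open bin, fixed, 204 (own x) x 80 (y) x 26 high, floor and walls 4 thick, two cross walls making three compartments in a row along its x (centres at -66, 0, +66), one pot in each, in any order. Origin under its centre.
- pot: The pot to load: upright white cylinder with a tan cap flush with it, 34 diameter, 62 tall, 40 to 85 g. Origin at the centre of its underside, z up along it.
- slim_pot: Bystander in the bin, same look: 24 diameter, 85 tall. Origin under its centre.
- squat_pot: Bystander in the bin, same look: 48 diameter, 46 tall. Origin under its centre.
- tube_rack: Bystander: white rack 70 x 160 x 54 with capped tubes up to 98 high. Origin under its centre.
- reagent: Bystander: amber jar, 60 diameter, 80 tall. Origin under its centre.
Mind the look-alikes: they are no part of the job. What is shaped like the pot but pink is not meant.

How it is judged:
By the outcome, as a careful person would: the job done as asked, in the order asked, and still so for the second after the job is handed in, with the robot touching nothing.
It also fails if it takes over 64 s, if anything falls off the work surface, if the arm or the gripper's body presses on something with over 40 N, if the wrist force passes 120 N, or if a joint passes its speed limit or range.

### The arm

A 6-joint arm with a two-finger parallel gripper is mounted at the origin on the work surface. World frame = base frame: x ahead of the robot, y to its left, z up, the work surface at z = 0. Lengths are in mm, angles in rad, forces in N, time in s.
With the tool pointing down it reaches from about 400 to 825 mm from the base axis. Payload 7 kg.
Tool frame: the origin (TCP) lies midway between the tips of the shut fingers; the grasp point (between the pads) lies 19 mm behind it; z points along the fingers, y is the line along which they close (so a half turn about z gives the same grasp; the last joint's range is limited). The gripper opens to 88 mm and grips with 3 to 60 N. Pads are 19 mm wide; open, the fingers measure 130 mm over their backs; the gripper's body (78 mm by 193 mm) begins 47 mm behind the grasp point.
Start: joints at [-1.031, 0.359, 0.012, 0, -1.224, -0.288], TCP at [168.149, -653.698, 197.561] pointing down, gripper open.
Joint ranges: [-3.07, 3.07], [-1.43, 2.12], [-1.02, 1.25], [-3.03, 1.67], [-3.05, -0], [-3.03, 3.03]. Speed limits (rad/s): [2.39, 2.39, 3.01, 3.14, 3.14, 3.14].

### API

Orientations are given as [roll, pitch, yaw] about the fixed x, y, z axes, in that order (R = Rz(yaw) Ry(pitch) Rx(roll)).
In Python, from workcell import ctrl gives the robot as it stands.
- The arm moves only by the tool move_arm, never from a script. Its argument "moves" is a list of rows, each an object with "angular": the turn, a rotation vector about the tool's x, y, z in rad, a list of three; "delta_pos": the shift along the tool's x, y, z in cm, a list of three; "hand": the opening, from -1 (shut) to 1 (fully open). A call has 1 to 12 rows; each row shifts and turns the commanded pose from where the row before left it, along the tool's axes as they then stand; what a row does not reach is not made up. A row lasts 1/8 s, in which the tool goes at most 62.5 mm and 10.7 degrees, less where a joint would pass 70% of its speed; a pose out of reach is approached as far as the arm can. A call with a gripper value outside its range is refused whole. The fingers move at their own pace and stop on an object; "force" is the grip in N (left out, the last holds). Time passes only in rows, so rows that do not move let the fingers close. It gives the time, the measured TCP pose, the force, the opening and the grip force at its end, in the units of the state.
- ctrl.get_obs(): the state, without advancing time (a new reading comes with each control period).
- ctrl.capture(name): name is "side" or "top"; returns (picture, depth): 420x560x3 uint8, red, green, blue; 420x560 float32, mm along the optical axis (not along the pixel's ray), 0 where there is no reading.
- ctrl.camera_params(name): a dict with "fx", "fy", "cx", "cy" (pixels), "distortion" ([k1, k2, p1, p2, k3] as OpenCV has them; the pictures are not rectified), "extrinsics" (4x4, takes a point from camera to world coordinates). Camera axes: x right, y up, looking along -z (the intrinsics and any distortion apply to the point x, -y, -z); pixel columns grow to the right and rows downward; lengths in mm; the calibration is good to about 2 mm. A picture is of the moment at which its call begins. camera_params takes no time and is no camera call.
- ctrl.job_done(): hands the job in; it is judged then, once.
The state is a dict: "clock": time; "qpos": joint angles; "dq": joint speeds; "effort": joint torques, N m; "ee_pos": TCP position; "orientation": TCP orientation; "force": force on the tool from outside, world axes, zero at the start; "moment": the same for the moment, N m; "gripper_width": finger opening in mm; "gripper_force": force on a finger pad.
Only numpy, scipy, OpenCV 4.12 (cv2) and the standard library are available. Lean on these libraries where they do the work, as an engineer would, in place of code of your own. Each camera call takes 0.05 s, during which the arm holds its last target. There are 200 camera calls.

## Working session

There is one attempt and no reset: what is moved stays moved. The work goes in short steps, Python scripts to look and compute and a tool call to move; the robot and the scene stay as the last step left them, time stands still between calls to the robot, and variables do not carry over. Pictures are saved under pics/ and viewed, at most 10 in all, crops included, and the job is handed in when it is done.

Besides the shell and the picture viewer there is one more tool, called after "Request:" as a command line: name --argument value ..., lists and objects as JSON in quotes. move_arm: Moves the arm, as the interface text tells. Its arguments: {"type":"object","properties":{"moves":{"type":"array"},"force":{"type":"number"}},"required":["moves"]}

```bash
mkdir -p pics
cat > h.py <<'E'
import numpy as np, cv2
from workcell import ctrl
def snap(n,tag):
    im,d=ctrl.capture(n); np.savez(f'{tag}.npz',im=im,d=d); cv2.imwrite(f'pics/{tag}.png',im[:,:,::-1]); return im,d
def load(tag):
    z=np.load(f'{tag}.npz'); return z['im'],z['d']
def rays(n,uv):
    p=ctrl.camera_params(n); K=np.array([[p['fx'],0,p['cx']],[0,p['fy'],p['cy']],[0,0,1.]])
    q=cv2.undistortPoints(np.array(uv,float).reshape(-1,1,2),K,np.array(p['distortion'],float)).reshape(-1,2)
    E=np.array(p['extrinsics']); dirs=np.c_[q[:,0],-q[:,1],-np.ones(len(q))]@E[:3,:3].T
    return E[:3,3],dirs
def onz(n,uv,z):
    o,d=rays(n,uv); return o+d*((z-o[2])/d[:,2])[:,None]
def withd(n,uv,dep):
    o,d=rays(n,uv); return o+d*np.array(dep)[:,None]
def cloud(n,d):
    v,u=np.nonzero(d>0); P=np.full(d.shape+(3,),np.nan); P[v,u]=withd(n,np.c_[u,v],d[v,u]); return P
def proj(n,X):
    p=ctrl.camera_params(n); K=np.array([[p['fx'],0,p['cx']],[0,p['fy'],p['cy']],[0,0,1.]]);E=np.array(p['extrinsics'])
    c=(np.atleast_2d(X)-E[:3,3])@E[:3,:3]; c=c*[1,-1,-1]
    return cv2.projectPoints(c,np.zeros(3),np.zeros(3),K,np.array(p['distortion'],float))[0].reshape(-1,2)
E
python3 -c "
from h import *
for n in('top','side'):
    snap(n,n+'0'); p=ctrl.camera_params(n); print(n,p['fx'],p['distortion'],np.round(p['extrinsics'],3).tolist())
"
```

```text
top 473.78807619393007 [0.00288951 0.         0.         0.         0.        ] [[0.018, 0.999, -0.044, 539.925], [-1.0, 0.018, 0.006, -61.348], [0.007, 0.044, 0.999, 1154.433], [0.0, 0.0, 0.0, 1.0]]
side 391.44636604653186 [-0.05387345  0.          0.          0.          0.        ] [[0.997, 0.051, -0.049, 549.529], [-0.07, 0.599, -0.798, -858.208], [-0.011, 0.799, 0.601, 705.053], [0.0, 0.0, 0.0, 1.0]]
```

View pics/top0.png

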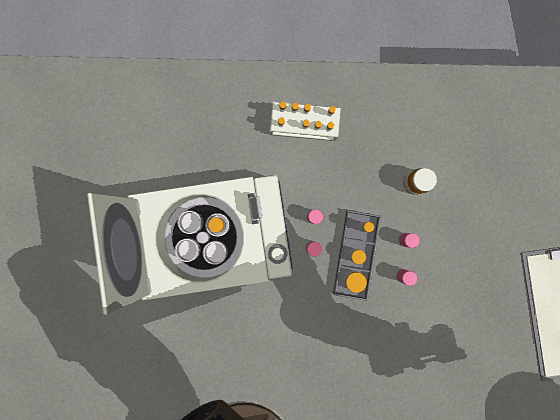

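View pics/side0.png

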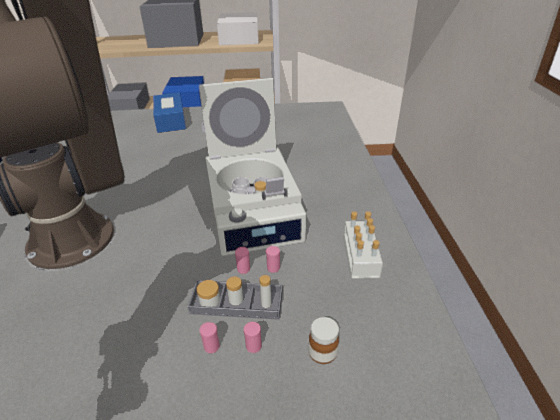

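The top view shows the centrifuge centred near (203,238), with the loaded pot's cap at (216,225), so the target pocket is near (187,250). The lid stands open on the left, the latch is at (254,208) and the button at (278,254).
Candidates for the pot:
- Bin caps: (369,227) is slim, (359,257) is medium and (357,282) is wide.
- Pink look-alikes: (316,217), (314,249), (412,241) and (410,278), ruled out by colour.
- Rack caps around (305,115) and the amber jar at (425,181), ruled out by shape.

I choose (359,257) and will check it in a crop.

```bash
cat > m.py <<'E'
from h import *
im,d=load('top0'); P=cloud('top',d); hsv=cv2.cvtColor(im,cv2.COLOR_RGB2HSV)
tan=((hsv[...,0]>10)&(hsv[...,0]<25)&(hsv[...,1]>150)&(hsv[...,2]>120)).astype(np.uint8)
n,l,st,c=cv2.connectedComponentsWithStats(tan)
for i in range(1,n):
    if st[i,4]>50:
        z=np.nanmedian(P[l==i][:,2]); X=onz('top',c[i],z)[0]
        dia=np.sqrt(4*st[i,4]/np.pi)*np.median(d[l==i])/473.8
        print('tan',c[i].round(1),X.round(1),'dia',dia.round(1))
# heights map
for nm,z0,z1 in(('rim',115,125),('strip',95,105)):
    m=(abs(P[...,2]-(z0+z1)/2)<(z1-z0)/2)&(P[...,1]>-120)&(P[...,1]<350)&(P[...,0]<720)&(P[...,0]>330)
    pts=P[m][:,:2].astype(np.float32); r=cv2.minAreaRect(pts); print(nm,m.sum(),np.nanmedian(P[m][:,2]),r,cv2.boxPoints(r).round(1).tolist())
# chamber: points inside with z<115
m=(abs(P[...,2]-120)<5)&(P[...,1]>-120)&(P[...,1]<350)
cs,h=cv2.findContours(m.astype(np.uint8),cv2.RETR_CCOMP,cv2.CHAIN_APPROX_NONE)
for k in cs:
    if cv2.contourArea(k)>2000:
        e=onz('top',k[:,0,:],120)[:,:2].astype(np.float32); print('cont',len(k),cv2.minEnclosingCircle(e),cv2.minAreaRect(e))
# bin walls
m=(abs(P[...,2]-26)<4)&(P[...,1]<-140)&(P[...,1]>-320)&(P[...,0]<620)&(P[...,0]>330)
r=cv2.minAreaRect(P[m][:,:2].astype(np.float32)); print('bin',m.sum(),r)
for nm,(u,v) in dict(hub=(203,238),btn=(278,254),p1=(190,222),p2=(187,250),p3=(214,252),latch=(254,208)).items(): print(nm,P[v,u].round(1))
# lid points
m=(P[...,2]>140)&(P[...,1]>200)&(P[...,0]>330)&(P[...,0]<720); Q=P[m]; print('lid z',Q[:,2].min(),Q[:,2].max(),Q[Q[:,2].argmax()])
c0=Q.mean(0); w=np.linalg.svd(Q-c0,full_matrices=False)[2][2]; print('lid n',w,c0)
m=(P[...,2]>128)&(P[...,1]<100)&(P[...,1]>-10)&(P[...,0]>480)&(P[...,0]<640); Q=P[m];print('latch',len(Q),Q.min(0),Q.max(0))
a=cv2.resize(im[190:310,320:440],(480,480)); b=cv2.resize(load('side0')[0][265:325,180:290],(660,360)); 
C=np.zeros((480,800,3),np.uint8);C[:,:320]=a[:,:320];C[:262,320:]=cv2.resize(b,(480,262)); L=cv2.resize(im[170:285,150:300],(286,218));C[262:,320:606]=L
cv2.imwrite('pics/crop0.png',C[:,:,::-1])
E
python3 m.py
```

```text
tan [215.2 224.4] [539.7  68.3 109.5] dia 33.2
tan [368.3 226.5] [ 541.2 -273.3   88.5] dia 23.3
tan [358.2 256.5] [ 472.1 -255.3   65.2] dia 33.3
tan [355.9 282.1] [ 411.9 -253.5   49.3] dia 47.5
rim 6453 119.34174724925401 ((513.3362426757812, 84.05716705322266), (230.22055053710938, 317.3597717285156), 9.60452651977539) [[373.3999938964844, 221.3000030517578], [426.29998779296875, -91.5999984741211], [653.2999877929688, -53.20000076293945], [600.4000244140625, 259.70001220703125]]
strip 2177 99.20565722953575 ((518.276611328125, 55.208030700683594), (229.0343475341797, 284.39727783203125), 9.581351280212402) [[381.70001220703125, 176.39999389648438], [429.0, -104.0999984741211], [654.9000244140625, -65.9000015258789], [607.5, 214.5]]
cont 500 ((510.00140380859375, 104.4886245727539), 177.60247802734375) ((509.8870849609375, 104.31053924560547), (229.787841796875, 274.78466796875), 9.609045028686523)
cont 264 ((510.00177001953125, 100.90821075439453), 97.88800048828125) ((510.0027160644531, 100.48365020751953), (191.10145568847656, 193.6131134033203), 1.0610157251358032)
bin 481 ((480.00103759765625, -216.25030517578125), (170.1074676513672, 203.89114379882812), 81.57715606689453)
hub [508.4  99.6  75. ]
btn [478.  -70.9 121.6]
p1 [544.3 135.4  44.9]
p2 [479.2 140.   48.2]
p3 [475.7  77.1  49.2]
latch [575.5 -18.6 163.7]
lid z 140.04320816221014 347.5065925768356 [444.31521423 227.50642703 347.50659258]
lid n [-0.16655614  0.98251014 -0.08326389] [488.52421487 228.47846943 266.65225792]
latch 35 [569.91490241  -9.03178254 132.15287487] [606.37691846  -3.89522166 140.86536121]
```

View pics/crop0.png

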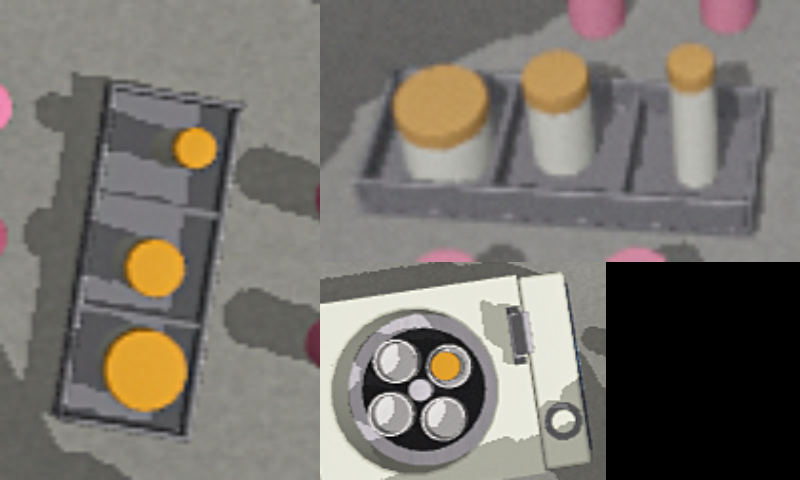

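The crop confirms the choice: the medium pot sits in the middle compartment, top px (359,257), with the slim and squat pots on either side. Next I'll check the rotor centre, the latch and the button housing, and work out the first move.

```bash
cat >> h.py <<'E'
from scipy.spatial.transform import Rotation as R
O=np.array([510,100.6,0]); a=np.deg2rad(99.6); XC=np.array([np.cos(a),np.sin(a),0]); YC=np.array([-np.sin(a),np.cos(a),0])
def w(x,y,z): return O+XC*x+YC*y+np.array([0,0,z])
def toc(p): p=np.asarray(p)-O; return np.stack([p@XC,p@YC,p[...,2]],-1)
def go(target,ydir=None):
    s=ctrl.get_obs(); Rt=R.from_euler('xyz',s['orientation']); M=Rt.as_matrix()
    print('clk',round(s['clock'],2),'tcp',np.round(s['ee_pos'],1),'c',toc(s['ee_pos']).round(1),'rpy',np.round(s['orientation'],3),'q',np.round(s['qpos'],2),'F',np.round(s['force'],1),'w',s['gripper_width'])
    if ydir is not None:
        for sg in(1,-1):
            y=sg*ydir;z=np.array([0,0,-1.]);G=np.c_[np.cross(y,z),y,z]
            print(' rotvec',sg,R.from_matrix(M.T@G).as_rotvec().round(3),' delta cm after turn',(G.T@(np.array(target)-s['ee_pos'])/10).round(2))
    print(' delta cm tool now',(M.T@(np.array(target)-s['ee_pos'])/10).round(2))
E
python3 - <<'E'
from h import *
im,d=load('top0');P=cloud('top',d);C=toc(P)
for nm,X in dict(load=(539.7,68.3,0),hub=(508.4,99.6,0)).items(): print(nm,toc(np.array(X)).round(1))
m=(C[...,2]>124)&(abs(C[...,1]+45)<35)&(C[...,0]<-90)&(C[...,0]>-180);Q=C[m];print('latch',len(Q));print(Q[np.argsort(Q[:,2])][::max(1,len(Q)//14)].round(0).tolist())
m=(abs(C[...,0]+164)<26)&(abs(C[...,1]-60)<26)&(C[...,2]>102);Q=C[m];r=np.hypot(Q[:,0]+164,Q[:,1]-60)
for k in range(0,28,3): 
    z=Q[(r>=k)&(r<k+3)][:,2]; print(k,len(z),np.median(z).round(1) if len(z) else '')
m=(C[...,2]>150)&(C[...,0]>100)&(C[...,0]<200)&(abs(C[...,1])<110);Q=C[m]
for z in range(150,360,20):
    q=Q[abs(Q[:,2]-z)<10]; 
    if len(q): print('lid',z,len(q),np.percentile(q[:,0],[5,50,95]).round(0))
go((472.1,-255.3,150),XC)
E
```

```text
load [-36.8 -23.9   0. ]
hub [-0.7  1.7  0. ]
latch 305
[[-131.0, -17.0, 125.0], [-126.0, -22.0, 135.0], [-119.0, -45.0, 137.0], [-122.0, -36.0, 138.0], [-122.0, -21.0, 139.0], [-125.0, -16.0, 141.0], [-125.0, -54.0, 150.0], [-126.0, -47.0, 157.0], [-129.0, -64.0, 164.0], [-132.0, -65.0, 170.0], [-134.0, -25.0, 178.0], [-143.0, -65.0, 183.0], [-137.0, -51.0, 184.0], [-138.0, -61.0, 185.0], [-137.0, -43.0, 187.0]]
0 7 121.6
3 15 121.7
6 31 121.6
9 43 121.6
12 50 118.5
15 65 111.3
18 70 111.4
21 33 110.1
24 5 102.7
27 1 102.9
lid 150 141 [120. 123. 124.]
lid 170 317 [121. 123. 126.]
lid 190 324 [122. 123. 127.]
lid 210 385 [122. 124. 128.]
lid 230 424 [124. 125. 129.]
lid 250 437 [125. 127. 130.]
lid 270 510 [127. 128. 132.]
lid 290 560 [128. 130. 133.]
lid 310 613 [130. 132. 135.]
lid 330 668 [132. 135. 137.]
lid 350 614 [136. 139. 143.]
clk 0.1 tcp [ 168.  -653.3  196.7] c [-686.3  462.9  196.7] rpy [ 3.14 -0.   -2.89] q [-1.03  0.36  0.01 -0.   -1.22 -0.29] F [-0.1 -1.   0.1] w 87.48603664765005
 rotvec 1 [ 0.001 -0.     0.084]  delta cm after turn [-36.62  34.17   4.67]
 rotvec -1 [ 0.000e+00  2.000e-03 -3.057e+00]  delta cm after turn [ 36.62 -34.17   4.67]
 delta cm tool now [-39.36  30.96   4.71]
```

Request:
move_arm --moves '[{"angular": [0, 0, 0.084], "delta_pos": [0, 0, 0], "hand": 1}, {"angular": [0, 0, 0], "delta_pos": [-3.66, 3.42, 0], "hand": 1}, {"angular": [0, 0, 0], "delta_pos": [-3.66, 3.42, 0], "hand": 1}, {"angular": [0, 0, 0], "delta_pos": [-3.66, 3.42, 0], "hand": 1}, {"angular": [0, 0, 0], "delta_pos": [-3.66, 3.42, 0], "hand": 1}, {"angular": [0, 0, 0], "delta_pos": [-3.66, 3.42, 0], "hand": 1}, {"angular": [0, 0, 0], "delta_pos": [-3.66, 3.42, 0], "hand": 1}, {"angular": [0, 0, 0], "delta_pos": [-3.66, 3.42, 0], "hand": 1}, {"angular": [0, 0, 0], "delta_pos": [-3.66, 3.42, 0], "hand": 1}, {"angular": [0, 0, 0], "delta_pos": [-3.66, 3.42, 0], "hand": 1}, {"angular": [0, 0, 0], "delta_pos": [-3.66, 3.42, 0], "hand": 1}, {"angular": [0, 0, 0], "delta_pos": [0, 0, 2], "hand": 1}]' --force 20

```text
clock: 1.6
ee_pos: [474.6, -253.3, 178.4]
orientation: [-3.141, 0.003, -2.97]
force: [-0.3, 0.7, -0.7]
gripper_width: 87.6
gripper_force: 0.0
```

```bash
python3 -c "
from h import *
go((472.1,-255.3,39),XC)"
```

```text
clk 1.6 tcp [ 474.6 -253.3  178.4] c [-343.    93.9  178.4] rpy [-3.141e+00  3.000e-03 -2.970e+00] q [-0.13  0.15 -0.32  0.   -1.1  -1.27] F [-0.3  0.7 -0.7] w 87.59741653978067
 rotvec 1 [-0.001  0.003  0.004]  delta cm after turn [ 0.28 -0.16 13.94]
 rotvec -1 [-4.000e-03 -2.000e-03 -3.137e+00]  delta cm after turn [-0.28  0.16 13.94]
 delta cm tool now [ 0.32 -0.14 13.94]
```

Request:
move_arm --moves '[{"angular": [0, 0, 0], "delta_pos": [0.2, -0.1, 3], "hand": 1}, {"angular": [0, 0, 0], "delta_pos": [0, 0, 4], "hand": 1}, {"angular": [0, 0, 0], "delta_pos": [0, 0, 3.5], "hand": 1}, {"angular": [0, 0, 0], "delta_pos": [0, 0, 2.4], "hand": 1}, {"angular": [0, 0, 0], "delta_pos": [0, 0, 0.8], "hand": 1}, {"angular": [0, 0, 0], "delta_pos": [0, 0, 0], "hand": 1}]'

```text
clock: 2.35
ee_pos: [470.0, -256.7, 40.5]
orientation: [3.141, -0.001, -2.974]
force: [0.8, -0.2, 0.1]
gripper_width: 87.7
gripper_force: 0.0
```

```bash
python3 -c "
from h import *
go((472.1,-255.3,39),XC)"
```

```text
clk 2.35 tcp [ 470.  -256.7   40.5] c [-345.7   99.1   40.5] rpy [ 3.141e+00 -1.000e-03 -2.974e+00] q [-0.13  0.29 -0.49  0.   -0.79 -1.27] F [ 0.8 -0.2  0.1] w 87.67096002088958
 rotvec 1 [ 0.    -0.001  0.   ]  delta cm after turn [-0.23  0.11  0.15]
 rotvec -1 [ 1.000e-03  0.000e+00 -3.141e+00]  delta cm after turn [ 0.23 -0.11  0.15]
 delta cm tool now [-0.23  0.11  0.15]
```

Request:
move_arm --moves '[{"angular": [0, 0, 0], "delta_pos": [-0.2, 0.1, 0.1], "hand": 1}, {"angular": [0, 0, 0], "delta_pos": [0, 0, 0], "hand": -1}, {"angular": [0, 0, 0], "delta_pos": [0, 0, 0], "hand": -1}, {"angular": [0, 0, 0], "delta_pos": [0, 0, 0], "hand": -1}, {"angular": [0, 0, 0], "delta_pos": [0, 0, 0], "hand": -1}, {"angular": [0, 0, 0], "delta_pos": [0, 0, 0], "hand": -1}, {"angular": [0, 0, 0], "delta_pos": [0, 0, 0], "hand": -1}, {"angular": [0, 0, 0], "delta_pos": [0, 0, 0], "hand": -1}, {"angular": [0, 0, 0], "delta_pos": [0, 0, 0], "hand": -1}]' --force 20

```text
clock: 3.48
ee_pos: [471.9, -255.4, 39.5]
orientation: [3.142, -0.0, -2.974]
force: [-0.3, -0.8, 0.3]
gripper_width: 13.3
gripper_force: 0.0
```

```bash
python3 -c "
from h import *
t,_=snap('top','top1');s,_=snap('side','side1')
C=np.zeros((400,800,3),np.uint8);C[:,:400]=cv2.resize(t[190:310,310:430],(400,400));C[:,400:]=cv2.resize(s[210:350,150:290],(400,400))
cv2.imwrite('pics/crop1.png',C[:,:,::-1])
print(ctrl.get_obs())"
```

```text
{'clock': 3.575, 'qpos': array([-1.30501247e-01,  2.92846045e-01, -4.93685227e-01,  1.83073183e-05,
       -7.84310376e-01, -1.27250000e+00]), 'dq': array([ 0.0010482 , -0.00035539,  0.00018954,  0.0002246 ,  0.00148458,
        0.00092675]), 'effort': array([-1.21382727e-03, -4.57239425e+01,  2.19484091e+01,  5.23848698e+00,
       -6.51115947e-02, -2.29203715e-04]), 'ee_pos': array([ 471.87516642, -255.38248952,   39.5631171 ]), 'orientation': array([ 3.14159169e+00, -4.71197538e-05, -2.97378462e+00]), 'force': array([-0.3994911 , -0.57530934,  0.02442392]), 'moment': array([ 0.02832871, -0.00887187, -0.01655355]), 'gripper_force': 0.0, 'gripper_width': 5.542422786439256}
```

View pics/crop1.png

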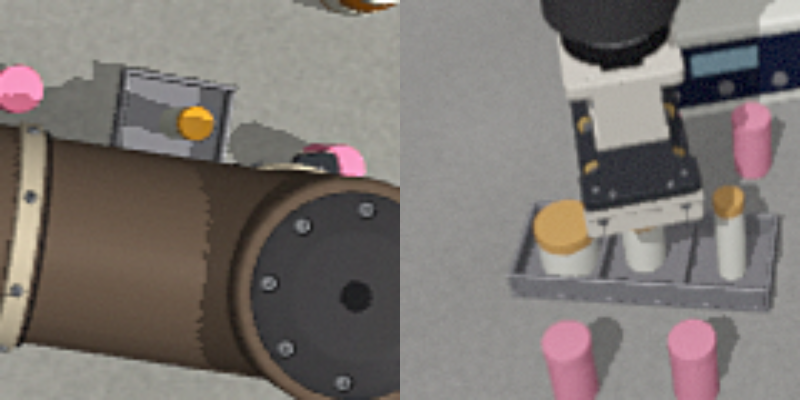

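The side view shows the pot still standing at its old pixel (236,304), while the fingers have closed on nothing. I'll cross-check the two cameras and the tool position.

Run:
```python
from h import *
for n in('top','side'):
    for nm,X in dict(potbot=(472,-255,4),pottop=(472,-255,66),tcp=(471.9,-255.4,39.6),wrist=(471.9,-255.4,200)).items(): print(n,nm,proj(n,X).round(0))
im,d=load('side0');P=cloud('side',d);hsv=cv2.cvtColor(im,cv2.COLOR_RGB2HSV)
tan=((hsv[...,0]>8)&(hsv[...,0]<25)&(hsv[...,1]>110)&(hsv[...,2]>120)).astype(np.uint8)
n,l,st,c=cv2.connectedComponentsWithStats(tan)
for i in range(1,n):
    if 40<st[i,4]<2000 and c[i][1]>170: q=P[l==i]; print(c[i].round(),st[i,4],np.nanmedian(q,0).round(1))
im,d=load('side1');P=cloud('side',d)
for u,v in((381-150,0),): pass
# gripper block pixels in full coordinates
for cu,cv in((645,205),(640,195),(600,215),(690,205),(645,250),(640,150),(625,120)): 
    u,v=int(150+(cu-400)/2.857),int(210+cv/2.857); print((u,v),P[v,u].round(1))
m=(P[...,0]>430)&(P[...,0]<520)&(P[...,1]>-400)&(P[...,1]<-150)&(P[...,2]>70);Q=P[m];print('low pts',Q[np.argsort(Q[:,2])][:200:20].round(0).tolist())
```

```text
top potbot [[354. 255.]]
top pottop [[358. 257.]]
top tcp [[356. 256.]]
top wrist [[370. 261.]]
side potbot [[236. 300.]]
side pottop [[233. 282.]]
side tcp [[234. 290.]]
side wrist [[227. 235.]]
[260. 185.] 80 [539.4  60.2 110.6]
[369. 222.] 108 [ 808.7 -107.    96.1]
[358. 237.] 105 [ 768.8 -160.6   96.3]
[265. 280.] 92 [ 541.6 -278.4   88.5]
[233. 283.] 171 [ 473.1 -261.4   66.1]
[207. 289.] 322 [ 412.5 -257.8   50.1]
[324. 347.] 140 [ 648.1 -426.5   53.8]
(235, 281) [ 486.9 -346.3  164.2]
(234, 278) [ 486.3 -350.1  176.2]
(220, 285) [ 458.9 -351.6  161.3]
(251, 281) [ 516.  -336.2  151. ]
(235, 297) [ 473.  -269.5   31.7]
(234, 262) [ 485.4 -311.2  179.5]
(228, 252) [ 475.4 -302.7  198.5]
low pts [[486.0, -339.0, 135.0], [469.0, -343.0, 137.0], [492.0, -341.0, 139.0], [504.0, -338.0, 140.0], [517.0, -336.0, 142.0], [453.0, -347.0, 143.0], [432.0, -250.0, 144.0], [451.0, -347.0, 146.0], [508.0, -237.0, 147.0], [489.0, -340.0, 149.0]]
```

Request:
move_arm --moves '[{"angular": [0, 0, 0], "delta_pos": [0, 0, 0], "hand": 1}, {"angular": [0, 0, 0], "delta_pos": [0, 0, 0], "hand": 1}, {"angular": [0, 0, 0], "delta_pos": [0, 0, 0], "hand": 1}, {"angular": [0, 0, 0], "delta_pos": [0, 0, 0], "hand": 1}, {"angular": [0, 0, 0], "delta_pos": [0, 0, 0], "hand": 1}, {"angular": [0, 0, 0], "delta_pos": [0, 0, 0], "hand": 1}, {"angular": [0, 0, 0], "delta_pos": [0, 0, 0], "hand": 1}, {"angular": [0, 0, 0], "delta_pos": [0, 0, -4], "hand": 1}, {"angular": [0, 0, 0], "delta_pos": [0, 0, -5], "hand": 1}, {"angular": [0, 0, 0], "delta_pos": [0, 0, -1], "hand": 1}, {"angular": [0, 0, 0], "delta_pos": [0, 0, 0], "hand": 1}]'

```text
clock: 4.95
ee_pos: [472.2, -255.4, 140.1]
orientation: [-3.141, 0.002, -2.974]
force: [-0.2, 0.3, -0.1]
gripper_width: 87.5
gripper_force: 0.0
```

```bash
python3 -c "
from h import *
go((472,-255.3,39))
s,d=snap('side','side2')
P=cloud('side',d)
m=(P[...,0]>400)&(P[...,0]<530)&(P[...,1]>-400)&(P[...,1]<-150)&(P[...,2]>92);Q=P[m];print('low pts',Q[np.argsort(Q[:,2])][:300:20].round(0).tolist())
cv2.imwrite('pics/crop2.png',cv2.resize(s[150:330,130:330],(800,600) if 0 else (600,540))[:,:,::-1])
"
```

```text
clk 4.95 tcp [ 472.2 -255.4  140.1] c [-344.7   96.6  140.1] rpy [-3.141e+00  2.000e-03 -2.974e+00] q [-0.13  0.18 -0.38 -0.   -1.02 -1.27] F [-0.2  0.3 -0.1] w 87.45032704169283
 delta cm tool now [4.000e-02 1.000e-02 1.011e+01]
low pts [[479.0, -311.0, 172.0], [481.0, -311.0, 177.0], [489.0, -310.0, 183.0], [486.0, -310.0, 186.0], [492.0, -310.0, 191.0], [476.0, -315.0, 197.0], [487.0, -312.0, 201.0], [480.0, -315.0, 206.0], [477.0, -318.0, 212.0], [479.0, -342.0, 236.0], [474.0, -343.0, 238.0], [499.0, -338.0, 239.0], [500.0, -337.0, 240.0], [513.0, -331.0, 241.0], [425.0, -213.0, 242.0]]
```

View pics/crop2.png

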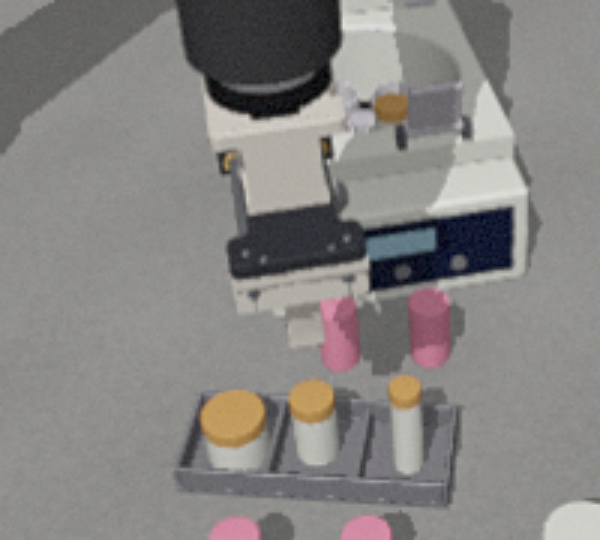

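The open fingertips measure z≈170 while ee_pos says 140, and the body is about 30 mm high as well. So the real tool tips sit about 30 mm above the reported TCP, and I'll aim at reported z ≈ 9.

Request:
move_arm --moves '[{"angular": [0, 0, 0], "delta_pos": [0, 0, 4], "hand": 1}, {"angular": [0, 0, 0], "delta_pos": [0, 0, 4], "hand": 1}, {"angular": [0, 0, 0], "delta_pos": [0, 0, 3], "hand": 1}, {"angular": [0, 0, 0], "delta_pos": [0, 0, 1.5], "hand": 1}, {"angular": [0, 0, 0], "delta_pos": [0, 0, 0.6], "hand": 1}, {"angular": [0, 0, 0], "delta_pos": [0, 0, 0], "hand": -1}, {"angular": [0, 0, 0], "delta_pos": [0, 0, 0], "hand": -1}, {"angular": [0, 0, 0], "delta_pos": [0, 0, 0], "hand": -1}, {"angular": [0, 0, 0], "delta_pos": [0, 0, 0], "hand": -1}, {"angular": [0, 0, 0], "delta_pos": [0, 0, 0], "hand": -1}, {"angular": [0, 0, 0], "delta_pos": [0, 0, 0], "hand": -1}, {"angular": [0, 0, 0], "delta_pos": [0, 0, 0], "hand": -1}]' --force 20

```text
clock: 6.5
ee_pos: [472.0, -255.4, 8.6]
orientation: [-3.142, 0.0, -2.974]
force: [0.3, 0.2, 0.4]
gripper_width: 33.6
gripper_force: 20.0
```

Request:
move_arm --moves '[{"angular": [0, 0, 0], "delta_pos": [0, 0, -0.5], "hand": -1}, {"angular": [0, 0, 0], "delta_pos": [0, 0, -3], "hand": -1}, {"angular": [0, 0, 0], "delta_pos": [0, 0, -5], "hand": -1}, {"angular": [0, 0, 0], "delta_pos": [0, 0, -5.5], "hand": -1}, {"angular": [0, 0, -0.1745], "delta_pos": [0, 0, -4], "hand": -1}, {"angular": [0, 0, -0.1745], "delta_pos": [0, 0, 0], "hand": -1}, {"angular": [0, 0, -0.1745], "delta_pos": [0, 0, 0], "hand": -1}, {"angular": [0, 0, -0.1745], "delta_pos": [0, 0, 0], "hand": -1}, {"angular": [0, 0, -0.1745], "delta_pos": [0, 0, 0], "hand": -1}, {"angular": [0, 0, -0.1745], "delta_pos": [0, 0, 0], "hand": -1}, {"angular": [0, 0, -0.1745], "delta_pos": [0, 0, 0], "hand": -1}, {"angular": [0, 0, -0.1745], "delta_pos": [0, 0, 0], "hand": -1}]' --force 20

```text
clock: 8.0
ee_pos: [471.6, -255.3, 188.7]
orientation: [3.141, 0.0, -1.572]
force: [0.0, 0.0, -1.7]
gripper_width: 33.6
gripper_force: 20.0
```

```bash
python3 -c "
from h import *
go(w(37.2,24.3,190),YC)"
```

```text
clk 8.0 tcp [ 471.6 -255.3  188.7] c [-344.5   97.2  188.7] rpy [ 3.141  0.    -1.572] q [-0.13  0.14 -0.31 -0.   -1.13  0.13] F [ 0.   0.  -1.7] w 33.628983648994364
 rotvec 1 [ 0.     0.    -0.169]  delta cm after turn [-38.17  -7.29  -0.13]
 rotvec -1 [ 0.    -0.     2.973]  delta cm after turn [38.17  7.29 -0.13]
 delta cm tool now [-38.85  -0.77  -0.13]
```

Request:
move_arm --moves '[{"angular": [0, 0, -0.169], "delta_pos": [0, 0, 0], "hand": -1}, {"angular": [0, 0, 0], "delta_pos": [-4.77, -0.91, 0], "hand": -1}, {"angular": [0, 0, 0], "delta_pos": [-4.77, -0.91, 0], "hand": -1}, {"angular": [0, 0, 0], "delta_pos": [-4.77, -0.91, 0], "hand": -1}, {"angular": [0, 0, 0], "delta_pos": [-4.77, -0.91, 0], "hand": -1}, {"angular": [0, 0, 0], "delta_pos": [-4.77, -0.91, 0], "hand": -1}, {"angular": [0, 0, 0], "delta_pos": [-4.77, -0.91, 0], "hand": -1}, {"angular": [0, 0, 0], "delta_pos": [-4.77, -0.91, 0], "hand": -1}, {"angular": [0, 0, 0], "delta_pos": [-4.77, -0.91, 0], "hand": -1}, {"angular": [0, 0, 0], "delta_pos": [0, 0, 0], "hand": -1}, {"angular": [0, 0, 0], "delta_pos": [0, 0, 0], "hand": -1}]'

```text
clock: 9.38
ee_pos: [481.8, 132.8, 188.5]
orientation: [3.141, -0.0, -1.408]
force: [0.6, -0.2, 0.5]
gripper_width: 33.8
gripper_force: 20.0
```

```bash
python3 -c "
from h import *
go(w(37.2,24.3,52.6),YC)
s,d=snap('side','side3'); P=cloud('side',d); C=toc(P)
# pot surface points below the gripper
m=(C[...,2]>180)&(C[...,2]<216)&(abs(C[...,0]-37)<40)&(abs(C[...,1]-24)<30);q=C[m];print(len(q),q.min(0),np.median(q,0))
for z in range(175,225,4):
    k=q[abs(q[:,2]-z)<2]
    if len(k): print(z,len(k),k.min(0).round(0),k.max(0).round(0))
cv2.imwrite('pics/crop3.png',cv2.resize(s[60:260,170:330],(480,600))[:,:,::-1])"
```

```text
clk 9.38 tcp [481.8 132.8 188.5] c [ 36.5  22.5 188.5] rpy [ 3.141 -0.    -1.408] q [ 0.66  0.07 -0.38 -0.   -1.12 -0.5 ] F [ 0.6 -0.2  0.5] w 33.81093386907222
 rotvec 1 [ 0.001 -0.    -0.005]  delta cm after turn [-0.07  0.18 13.59]
 rotvec -1 [-0.000e+00 -1.000e-03  3.137e+00]  delta cm after turn [ 0.07 -0.18 13.59]
 delta cm tool now [-0.08  0.18 13.59]
116 [ 18.76347898   7.26409054 183.82234806] [ 24.47110785  24.34254455 200.11704088]
183 2 [ 26.   8. 184.] [ 34.  18. 184.]
187 14 [ 21.  11. 186.] [ 35.  39. 189.]
191 16 [ 20.   7. 189.] [ 34.  39. 193.]
195 14 [ 21.   7. 193.] [ 33.  38. 197.]
199 14 [ 19.   7. 197.] [ 36.  38. 200.]
203 14 [ 20.  10. 202.] [ 30.  38. 205.]
207 18 [ 20.  10. 205.] [ 38.  39. 209.]
211 14 [ 20.   9. 209.] [ 36.  39. 213.]
215 10 [ 21.   9. 213.] [ 32.  37. 216.]
```

View pics/crop3.png

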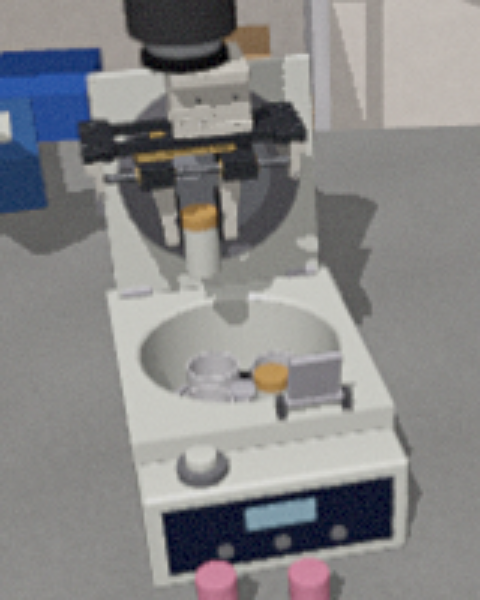

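The pot hangs upright in the gripper, and its centre and bottom agree with the calculation (bottom at reported z − 4.6). I'm lowering it now.

Request:
move_arm --moves '[{"angular": [0, 0, 0], "delta_pos": [-0.1, 0.2, 0], "hand": -1}, {"angular": [0, 0, 0], "delta_pos": [0, 0, 3], "hand": -1}, {"angular": [0, 0, 0], "delta_pos": [0, 0, 3], "hand": -1}, {"angular": [0, 0, 0], "delta_pos": [0, 0, 2.5], "hand": -1}, {"angular": [0, 0, 0], "delta_pos": [0, 0, 1.5], "hand": -1}, {"angular": [0, 0, 0], "delta_pos": [0, 0, 1], "hand": -1}, {"angular": [0, 0, 0], "delta_pos": [0, 0, 1], "hand": -1}, {"angular": [0, 0, 0], "delta_pos": [0, 0, 0.8], "hand": -1}, {"angular": [0, 0, 0], "delta_pos": [0, 0, 0.4], "hand": -1}, {"angular": [0, 0, 0], "delta_pos": [0, 0, 0], "hand": -1}]'

```text
clock: 10.68
ee_pos: [480.0, 133.7, 56.5]
orientation: [3.141, -0.0, -1.409]
force: [-0.1, -0.6, -0.2]
gripper_width: 33.5
gripper_force: 20.0
```

Request:
move_arm --moves '[{"angular": [0, 0, 0], "delta_pos": [0, 0, 0.15], "hand": -1}, {"angular": [0, 0, 0], "delta_pos": [0, 0, 0.1], "hand": -1}, {"angular": [0, 0, 0], "delta_pos": [0, 0, 0.1], "hand": -1}, {"angular": [0, 0, 0], "delta_pos": [0, 0, 0], "hand": -1}]'

```text
clock: 11.18
ee_pos: [480.0, 133.6, 53.0]
orientation: [3.142, -0.0, -1.409]
force: [-0.2, 0.4, -0.2]
gripper_width: 33.8
gripper_force: 20.0
```

Request:
move_arm --moves '[{"angular": [0, 0, 0], "delta_pos": [0, 0, 0.05], "hand": -1}, {"angular": [0, 0, 0], "delta_pos": [0, 0, 0.05], "hand": -1}, {"angular": [0, 0, 0], "delta_pos": [0, 0, 0], "hand": -1}]'

```text
clock: 11.55
ee_pos: [480.2, 133.7, 52.6]
orientation: [-3.141, -0.0, -1.409]
force: [-1.6, -0.0, 4.3]
gripper_width: 33.4
gripper_force: 20.0
```

It touches bottom with 4 N at the expected height. Next I open partway and lift straight up.

Request:
move_arm --moves '[{"angular": [0, 0, 0], "delta_pos": [0, 0, 0], "hand": 0.1}, {"angular": [0, 0, 0], "delta_pos": [0, 0, 0], "hand": 0.1}, {"angular": [0, 0, 0], "delta_pos": [0, 0, 0], "hand": 0.1}, {"angular": [0, 0, 0], "delta_pos": [0, 0, -0.5], "hand": 0.1}, {"angular": [0, 0, 0], "delta_pos": [0, 0, -2.5], "hand": 0.1}, {"angular": [0, 0, 0], "delta_pos": [0, 0, -4], "hand": 0.1}, {"angular": [0, 0, 0], "delta_pos": [0, 0, -5], "hand": 0.1}, {"angular": [0, 0, 0], "delta_pos": [0, 0, -5.5], "hand": -1}, {"angular": [0, 0, 0], "delta_pos": [0, 0, -5.5], "hand": -1}, {"angular": [0, 0, 0], "delta_pos": [0, 0, -5.5], "hand": -1}, {"angular": [0, 0, 0], "delta_pos": [0, 0, 0], "hand": -1}]'

```text
clock: 12.92
ee_pos: [481.8, 134.2, 342.3]
orientation: [-3.133, 0.003, -1.409]
force: [-0.4, 0.5, -1.4]
gripper_width: 14.1
gripper_force: 0.0
```

```bash
python3 -c "
from h import *
go(w(180,30,330))
im,d=snap('top','top4');P=cloud('top',d);C=toc(P)
s,d=snap('side','side4')
A=np.zeros((500,800,3),np.uint8);A[:,:400]=cv2.resize(im[175:300,140:240],(400,500));A[:,400:]=cv2.resize(s[120:220,200:280],(400,500));cv2.imwrite('pics/crop4.png',A[:,:,::-1])"
```

```text
clk 12.93 tcp [481.8 134.2 342.3] c [ 37.8  22.2 342.3] rpy [-3.133e+00  3.000e-03 -1.409e+00] q [ 0.67 -0.   -0.12  0.   -1.45 -0.5 ] F [-0.4  0.5 -1.4] w 14.084240847657034
 delta cm tool now [-14.21   0.87   1.26]
```

View pics/crop4.png

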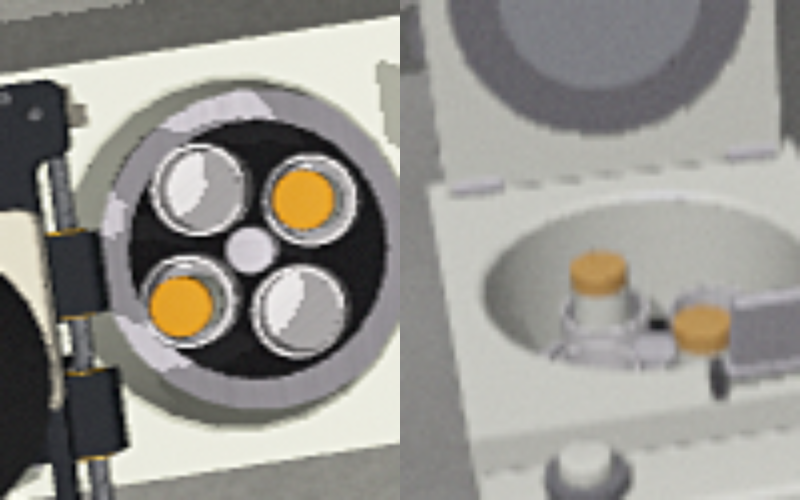

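The new pot stands upright at full-frame (185,251), opposite the fixed pot at (216,225). The lid is next, so I go over its top and down behind it.

Request:
move_arm --moves '[{"angular": [0, 0, 0], "delta_pos": [0, 0, -1.5], "hand": -1}, {"angular": [0, 0, 0], "delta_pos": [-4.9, -0.7, 0], "hand": -1}, {"angular": [0, 0, 0], "delta_pos": [-4.9, -0.7, 0], "hand": -1}, {"angular": [0, 0, 0], "delta_pos": [-4.9, -0.8, 0], "hand": -1}, {"angular": [0, 0, 0], "delta_pos": [0, 0, 0], "hand": -1}, {"angular": [0, 0, 0], "delta_pos": [0, 0, 4], "hand": -1}, {"angular": [0, 0, 0], "delta_pos": [0, 0, 4], "hand": -1}, {"angular": [0, 0, 0], "delta_pos": [0, 0, 0], "hand": -1}]'

```text
clock: 14.02
ee_pos: [476.7, 280.5, 269.5]
orientation: [3.136, -0.004, -1.409]
force: [-0.0, 0.1, 1.3]
gripper_width: 0.5
gripper_force: 0.0
```

Run:
```python
from h import *
go(w(185,0,275))
th=np.r_[1.65,np.linspace(1.5,0,11)]
x=120-180*np.cos(th)+8.5*np.sin(th)+10; z=90+180*np.sin(th)+8.5*np.cos(th)
print(np.c_[th,x,z].round(2)); print('rows tool dx,dz cm',np.c_[-np.diff(x)/10,-np.diff(z)/10].round(2).tolist())
```

```text
clk 14.03 tcp [476.7 280.5 269.5] c [182.9   2.8 269.5] rpy [ 3.136 -0.004 -1.409] q [ 0.89  0.12 -0.14 -0.   -1.32 -0.72] F [-0.   0.1  1.3] w 0.5285891590767016
 delta cm tool now [-0.21 -0.28 -0.55]
[[ 1.6500e+00  1.5272e+02  2.6876e+02]
 [ 1.5000e+00  1.2575e+02  2.7015e+02]
 [ 1.3500e+00  9.8870e+01  2.6749e+02]
 [ 1.2000e+00  7.2700e+01  2.6085e+02]
 [ 1.0500e+00  4.7810e+01  2.5037e+02]
 [ 9.0000e-01  2.4770e+01  2.3628e+02]
 [ 7.5000e-01  4.0900e+00  2.1891e+02]
 [ 6.0000e-01 -1.3760e+01  1.9865e+02]
 [ 4.5000e-01 -2.8380e+01  1.7595e+02]
 [ 3.0000e-01 -3.9450e+01  1.5131e+02]
 [ 1.5000e-01 -4.6710e+01  1.2530e+02]
 [ 0.0000e+00 -5.0000e+01  9.8500e+01]]
rows tool dx,dz cm [[2.7, -0.14], [2.69, 0.27], [2.62, 0.66], [2.49, 1.05], [2.3, 1.41], [2.07, 1.74], [1.79, 2.03], [1.46, 2.27], [1.11, 2.46], [0.73, 2.6], [0.33, 2.68]]
```

Request:
move_arm --moves '[{"angular": [0, 0, 0], "delta_pos": [3, 0, 0], "hand": -1}, {"angular": [0, 0, 0], "delta_pos": [1.3, 0, 0], "hand": -1}, {"angular": [0, 0, 0], "delta_pos": [1.4, 0, -0.1], "hand": -1}, {"angular": [0, 0, 0], "delta_pos": [2.7, 0, 0.3], "hand": -1}, {"angular": [0, 0, 0], "delta_pos": [2.6, 0, 0.65], "hand": -1}, {"angular": [0, 0, 0], "delta_pos": [0, 0, 0], "hand": -1}]'

```text
clock: 14.78
ee_pos: [495.9, 172.1, 264.0]
orientation: [3.142, -0.0, -1.411]
force: [0.1, -0.7, 0.3]
gripper_width: 0.5
gripper_force: 0.0
```

Run:
```python
from h import *
go(w(72.7,0,260.8))
s,d=snap('side','side5');C=toc(cloud('side',d))
m=(abs(C[...,1])>60)&(abs(C[...,1])<105)&(C[...,2]>140)&(C[...,0]>-120)&(C[...,0]<200);Q=C[m]
for z in range(150,360,20):
    q=Q[abs(Q[:,2]-z)<10]
    if len(q): print(z,len(q),np.percentile(q[:,0],[10,50,90]).round(0))
```

```text
clk 14.78 tcp [495.9 172.1 264. ] c [ 72.9   2.  264. ] rpy [ 3.142 -0.    -1.411] q [ 0.71  0.07 -0.21  0.   -1.29 -0.55] F [ 0.1 -0.7  0.3] w 0.5169196913097043
 delta cm tool now [ 0.02 -0.2   0.32]
150 142 [107. 111. 114.]
170 135 [ 98. 103. 107.]
190 146 [90. 93. 98.]
210 162 [81. 85. 90.]
230 162 [73. 77. 81.]
250 173 [66. 69. 74.]
270 191 [58. 62. 66.]
290 197 [52. 56. 59.]
310 208 [44. 48. 52.]
330 160 [40. 43. 45.]
```

The lid is following at about 1.21 rad, as planned, so I continue the arc.

Request:
move_arm --moves '[{"angular": [0, 0, 0], "delta_pos": [2.5, 0, 1.3], "hand": -1}, {"angular": [0, 0, 0], "delta_pos": [2.3, 0, 1.4], "hand": -1}, {"angular": [0, 0, 0], "delta_pos": [2.1, 0, 1.7], "hand": -1}, {"angular": [0, 0, 0], "delta_pos": [1.8, 0, 2], "hand": -1}, {"angular": [0, 0, 0], "delta_pos": [1.5, 0, 2.3], "hand": -1}, {"angular": [0, 0, 0], "delta_pos": [1.1, 0, 2.5], "hand": -1}, {"angular": [0, 0, 0], "delta_pos": [0.7, 0, 2.6], "hand": -1}, {"angular": [0, 0, 0], "delta_pos": [0.3, 0, 1.5], "hand": -1}, {"angular": [0, 0, 0], "delta_pos": [0, 0, 0.7], "hand": -1}, {"angular": [0, 0, 0], "delta_pos": [0, 0, 0], "hand": -1}]'

```text
clock: 16.08
ee_pos: [515.7, 52.7, 103.6]
orientation: [3.141, -0.0, -1.408]
force: [-0.5, -0.2, 0.0]
gripper_width: 0.1
gripper_force: 0.0
```

Request:
move_arm --moves '[{"angular": [0, 0, 0], "delta_pos": [0, 0, 0.3], "hand": -1}, {"angular": [0, 0, 0], "delta_pos": [0, 0, 0.2], "hand": -1}, {"angular": [0, 0, 0], "delta_pos": [0, 0, 0.1], "hand": -1}, {"angular": [0, 0, 0], "delta_pos": [0, 0, 0], "hand": -1}]'

```text
clock: 16.58
ee_pos: [516.3, 52.7, 99.6]
orientation: [-3.139, 0.0, -1.408]
force: [-5.6, 2.4, 15.1]
gripper_width: 0.3
gripper_force: 7.6
```

Request:
move_arm --moves '[{"angular": [0, 0, 0], "delta_pos": [0, 0, 0.15], "hand": -1}, {"angular": [0, 0, 0], "delta_pos": [0, 0, 0.1], "hand": -1}, {"angular": [0, 0, 0], "delta_pos": [0, 0, 0], "hand": -1}]'

```text
clock: 16.95
ee_pos: [516.5, 52.7, 99.4]
orientation: [-3.138, 0.0, -1.407]
force: [-15.8, 2.8, 35.7]
gripper_width: 0.6
gripper_force: 18.1
```

Run:
```python
from h import *
go(w(-150,-45,130))
s,d=snap('side','side6');C=toc(cloud('side',d))
m=(C[...,2]>115)&(C[...,2]<140)&(abs(C[...,1])<100)
for x in range(-100,121,20):
    for lo,hi in((-95,-50),(50,95)):
        q=C[m&(abs(C[...,0]-x)<10)&(C[...,1]>lo)&(C[...,1]<hi)]
        if len(q)>5: print(x,lo,len(q),np.median(q[:,2]).round(1))
m=(C[...,2]>136)&(C[...,2]<200)&(abs(C[...,1]+45)<23)&(C[...,0]<-115)&(C[...,0]>-170);Q=C[m];print(len(Q),Q[np.argsort(Q[:,2])][::max(1,len(Q)//10)].round(0).tolist())
```

```text
clk 16.95 tcp [516.5  52.7  99.4] c [-48.3   1.6  99.4] rpy [-3.138  0.    -1.407] q [ 0.48  0.19 -0.47  0.   -0.91 -0.32] F [-15.8   2.8  35.7] w 0.5962001554481859
 delta cm tool now [10.15 -4.71 -3.05]
-100 -95 32 127.8
-100 50 125 124.8
-80 -95 20 130.3
-80 50 70 129.6
-60 -95 11 130.4
-60 50 69 130.0
-40 -95 44 130.0
-40 50 69 130.0
-20 -95 59 130.0
-20 50 55 129.5
0 -95 56 129.7
0 50 53 128.1
20 -95 52 130.2
20 50 57 127.7
40 -95 49 130.0
40 50 43 127.7
60 -95 17 129.7
60 50 19 127.3
80 -95 27 127.8
80 50 26 127.8
100 -95 20 127.6
100 50 14 127.6
268 [[-124.0, -45.0, 136.0], [-127.0, -48.0, 141.0], [-130.0, -58.0, 147.0], [-131.0, -63.0, 153.0], [-134.0, -54.0, 159.0], [-135.0, -62.0, 165.0], [-136.0, -52.0, 170.0], [-138.0, -46.0, 175.0], [-140.0, -38.0, 181.0], [-139.0, -41.0, 186.0], [-139.0, -46.0, 188.0]]
```

The lid is shut: its top is flat at about 129 and rigid under 36 N. The latch leans at about 1.82 rad, so I go up, over, and down in front of it.

Request:
move_arm --moves '[{"angular": [0, 0, 0], "delta_pos": [0, 0, -2], "hand": -1}, {"angular": [0, 0, 0], "delta_pos": [0, 0, -5], "hand": -1}, {"angular": [0, 0, 0], "delta_pos": [0, 0, -5], "hand": -1}, {"angular": [0, 0, 0], "delta_pos": [4.2, -1.55, 0], "hand": -1}, {"angular": [0, 0, 0], "delta_pos": [4.2, -1.55, 0], "hand": -1}, {"angular": [0, 0, 0], "delta_pos": [4.2, -1.55, 0], "hand": -1}, {"angular": [0, 0, 0], "delta_pos": [0, 0, 0], "hand": -1}, {"angular": [0, 0, 0], "delta_pos": [0, 0, 4], "hand": -1}, {"angular": [0, 0, 0], "delta_pos": [0, 0, 3.2], "hand": -1}, {"angular": [0, 0, 0], "delta_pos": [0, 0, 0], "hand": -1}]'

```text
clock: 18.25
ee_pos: [579.8, -64.3, 141.0]
orientation: [3.137, 0.0, -1.409]
force: [0.7, -0.5, 0.1]
gripper_width: 0.5
gripper_force: 0.0
```

```bash
python3 -c "
from h import *
go(w(-150,-45,142.3))"
```

```text
clk 18.25 tcp [579.8 -64.3 141. ] c [-174.2  -41.3  141. ] rpy [ 3.137  0.    -1.409] q [ 0.22  0.26 -0.27 -0.   -1.05 -0.06] F [ 0.7 -0.5  0.1] w 0.5083816059046072
 delta cm tool now [-2.42 -0.35 -0.13]
```

Request:
move_arm --moves '[{"angular": [0, 0, 0], "delta_pos": [-2.5, -0.35, 0], "hand": -1}, {"angular": [0, 0, 0], "delta_pos": [-1.7, 0, -0.2], "hand": -1}, {"angular": [0, 0, 0], "delta_pos": [-1.5, 0, 0.4], "hand": -1}, {"angular": [0, 0, 0], "delta_pos": [-1, 0, 0.7], "hand": -1}, {"angular": [0, 0, 0], "delta_pos": [-0.7, 0, 1], "hand": -1}, {"angular": [0, 0, 0], "delta_pos": [-0.3, 0, 0.7], "hand": -1}, {"angular": [0, 0, 0], "delta_pos": [-0.2, 0, 0.4], "hand": -1}, {"angular": [0, 0, 0], "delta_pos": [0, 0, 0], "hand": -1}]'

```text
clock: 19.25
ee_pos: [572.0, 13.7, 112.3]
orientation: [3.14, -0.0, -1.409]
force: [-0.7, 0.7, 0.9]
gripper_width: 0.4
gripper_force: 0.0
```

```bash
python3 -c "
from h import *
go(w(-95,-45,108.5))
s,d=snap('side','side7');C=toc(cloud('side',d))
m=(C[...,2]>131)&(C[...,2]<200)&(C[...,1]<-20)&(C[...,1]>-70)&(C[...,0]<-50)&(C[...,0]>-150);Q=C[m];print(len(Q),Q[np.argsort(Q[:,2])][::max(1,len(Q)//10)].round(0).tolist())
cv2.imwrite('pics/crop7.png',cv2.resize(s[120:250,190:320],(600,600))[:,:,::-1])"
```

```text
clk 19.25 tcp [572.   13.7 112.3] c [-96.  -46.6 112.3] rpy [ 3.14  -0.    -1.409] q [ 0.37  0.26 -0.33 -0.   -0.98 -0.2 ] F [-0.7  0.7  0.9] w 0.35037626407799216
 delta cm tool now [-0.1   0.16  0.38]
443 [[-126.0, -45.0, 131.0], [-122.0, -67.0, 138.0], [-101.0, -48.0, 140.0], [-96.0, -25.0, 141.0], [-90.0, -31.0, 142.0], [-105.0, -53.0, 151.0], [-105.0, -42.0, 162.0], [-103.0, -48.0, 172.0], [-106.0, -56.0, 181.0], [-104.0, -38.0, 189.0], [-105.0, -54.0, 199.0]]
```

View pics/crop7.png

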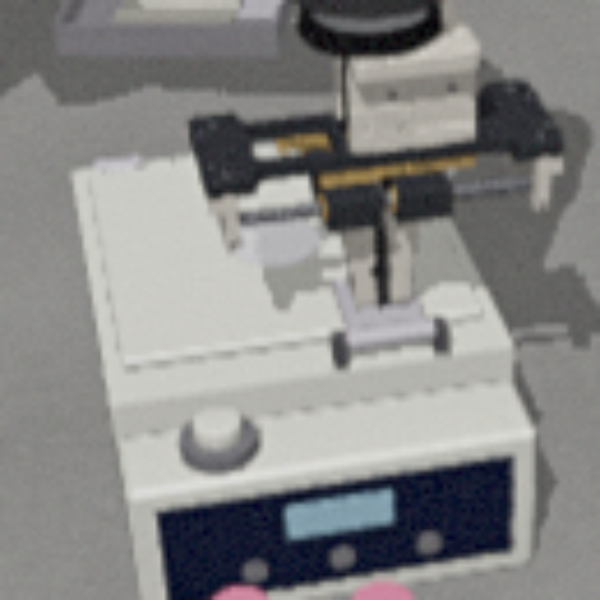

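The picture shows the lid shut and the latch nearly flat under the fingers at crop (390,320). I press it the rest of the way.

Request:
move_arm --moves '[{"angular": [0, 0, 0], "delta_pos": [0, 0, 0.2], "hand": -1}, {"angular": [0, 0, 0], "delta_pos": [-0.1, 0, 0.2], "hand": -1}, {"angular": [0, 0, 0], "delta_pos": [0, 0, 0.1], "hand": -1}, {"angular": [0, 0, 0], "delta_pos": [0, 0, 0.1], "hand": -1}, {"angular": [0, 0, 0], "delta_pos": [0, 0, 0], "hand": -1}]'

```text
clock: 19.92
ee_pos: [572.6, 14.8, 108.6]
orientation: [-3.141, -0.0, -1.408]
force: [-4.8, -0.6, 12.7]
gripper_width: 0.7
gripper_force: 6.1
```

Request:
move_arm --moves '[{"angular": [0, 0, 0], "delta_pos": [0, 0, 0.15], "hand": -1}, {"angular": [0, 0, 0], "delta_pos": [0, 0, 0.05], "hand": -1}, {"angular": [0, 0, 0], "delta_pos": [0, 0, 0], "hand": -1}]'

```text
clock: 20.3
ee_pos: [572.7, 14.8, 108.3]
orientation: [-3.14, -0.001, -1.408]
force: [-10.7, 1.2, 25.6]
gripper_width: 0.6
gripper_force: 12.6
```

The latch is flat: its top is rigid at 137.5. Now I move above the button.

Request:
move_arm --moves '[{"angular": [0, 0, 0], "delta_pos": [0, 0, -2], "hand": -1}, {"angular": [0, 0, 0], "delta_pos": [0, 0, -3], "hand": -1}, {"angular": [0, 0, 0], "delta_pos": [2.3, 3.55, 0], "hand": -1}, {"angular": [0, 0, 0], "delta_pos": [2.3, 3.55, 0], "hand": -1}, {"angular": [0, 0, 0], "delta_pos": [2.3, 3.55, 0], "hand": -1}, {"angular": [0, 0, 0], "delta_pos": [0, 0, 0], "hand": -1}, {"angular": [0, 0, 0], "delta_pos": [0, 0, 0], "hand": -1}]'

```text
clock: 21.18
ee_pos: [478.9, -70.2, 155.4]
orientation: [-3.141, 0.0, -1.409]
force: [-0.0, -0.2, 0.2]
gripper_width: 0.7
gripper_force: 0.0
```

```bash
python3 -c "
from h import *
go(w(-164,60,94))
s,d=snap('side','side8');C=toc(cloud('side',d))
m=(abs(C[...,1]+45)<40)&(C[...,0]<-60)&(C[...,0]>-130)&(C[...,2]>122)
for x in range(-125,-60,8):
    for y in(-60,-45,-30):
        q=C[m&(abs(C[...,0]-x)<4)&(abs(C[...,1]-y)<7)]
        print(x,y,np.median(q[:,2]).round(1) if len(q) else '-',end=' ; ')
"
```

```text
clk 21.18 tcp [478.9 -70.2 155.4] c [-163.3   59.2  155.4] rpy [-3.141  0.    -1.409] q [ 0.26  0.07 -0.46  0.   -1.03 -0.1 ] F [-0.  -0.2  0.2] w 0.7352134054612076
 delta cm tool now [0.07 0.09 6.14]
-125 -60 136.9 ; -125 -45 138.4 ; -125 -30 137.8 ; -117 -60 139.7 ; -117 -45 139.5 ; -117 -30 139.7 ; -109 -60 138.2 ; -109 -45 139.7 ; -109 -30 139.3 ; -101 -60 139.1 ; -101 -45 138.7 ; -101 -30 137.5 ; -93 -60 138.3 ; -93 -45 139.0 ; -93 -30 138.9 ; -85 -60 139.1 ; -85 -45 139.1 ; -85 -30 138.7 ; -77 -60 138.6 ; -77 -45 138.6 ; -77 -30 138.5 ; -69 -60 138.4 ; -69 -45 138.6 ; -69 -30 138.7 ; -61 -60 - ; -61 -45 - ; -61 -30 - ;
```

Request:
move_arm --moves '[{"angular": [0, 0, 0], "delta_pos": [0.05, 0.1, 3], "hand": -1}, {"angular": [0, 0, 0], "delta_pos": [0, 0, 2], "hand": -1}, {"angular": [0, 0, 0], "delta_pos": [0, 0, 0.9], "hand": -1}, {"angular": [0, 0, 0], "delta_pos": [0, 0, 0.3], "hand": -1}, {"angular": [0, 0, 0], "delta_pos": [0, 0, 0.3], "hand": -1}, {"angular": [0, 0, 0], "delta_pos": [0, 0, 0.2], "hand": -1}, {"angular": [0, 0, 0], "delta_pos": [0, 0, 0.2], "hand": -1}, {"angular": [0, 0, 0], "delta_pos": [0, 0, 0], "hand": -1}]'

```text
clock: 22.22
ee_pos: [478.0, -70.8, 87.2]
orientation: [-3.14, -0.0, -1.408]
force: [-3.9, 2.7, 11.2]
gripper_width: 0.7
gripper_force: 5.5
```

Past the 5 N spring, at about the bottom. A little more will confirm the hard stop, then I release.

Request:
move_arm --moves '[{"angular": [0, 0, 0], "delta_pos": [0, 0, 0.15], "hand": -1}, {"angular": [0, 0, 0], "delta_pos": [0, 0, 0.1], "hand": -1}, {"angular": [0, 0, 0], "delta_pos": [0, 0, 0], "hand": -1}]'

```text
clock: 22.6
ee_pos: [478.2, -70.9, 86.7]
orientation: [-3.139, -0.001, -1.408]
force: [-13.8, 5.8, 33.7]
gripper_width: 0.2
gripper_force: 16.7
```

Request:
move_arm --moves '[{"angular": [0, 0, 0], "delta_pos": [0, 0, -1], "hand": -1}, {"angular": [0, 0, 0], "delta_pos": [0, 0, -3], "hand": -1}, {"angular": [0, 0, 0], "delta_pos": [0, 0, -4], "hand": -1}, {"angular": [0, 0, 0], "delta_pos": [0, 0, -4], "hand": -1}, {"angular": [0, 0, 0], "delta_pos": [0, 0, 0], "hand": -1}, {"angular": [0, 0, 0], "delta_pos": [0, 0, 0], "hand": -1}]'

```text
clock: 23.35
ee_pos: [477.2, -70.9, 203.2]
orientation: [-3.142, 0.0, -1.409]
force: [-0.6, 0.7, -0.4]
gripper_width: 0.5
gripper_force: 0.0
```

```bash
python3 -c "
from h import *
go(w(-164,60,94))
s,d=snap('side','side9');t,_=snap('top','top9')
A=np.zeros((420,800,3),np.uint8);A[:,:400]=cv2.resize(s[120:330,160:360],(400,420));A[:,400:]=cv2.resize(t[80:320,130:450],(400,300+120))
cv2.imwrite('pics/crop9.png',A[:,:,::-1])"
```

```text
clk 23.35 tcp [477.2 -70.9 203.2] c [-163.7   60.9  203.2] rpy [-3.142  0.    -1.409] q [ 0.26  0.03 -0.39 -0.   -1.15 -0.1 ] F [-0.6  0.7 -0.4] w 0.4622212687526539
 delta cm tool now [ 0.04 -0.09 10.92]
```

View pics/crop9.png

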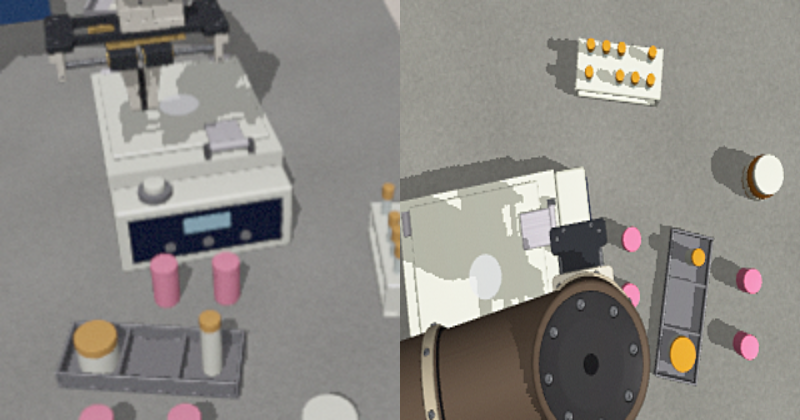

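The lid is shut, the latch lies flat at crop (225,137), and the button is back up at (152,187). The middle compartment is empty and the other pots, rack and jar stand where they were.

```bash
python3 -c "
from workcell import ctrl
print(ctrl.job_done())"
```

```text
the job is handed in; nothing more can be done
None
```

I handed the job in at about 23 s: the matching pot is seated opposite the loaded one, the lid is shut, the latch lies flat, and the start button was pressed fully down and released, but the hand-in call returned no verdict.

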